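Lay a film carton into the stall's stock tray

ROBOT

A 7-joint arm with a two-finger parallel gripper is mounted at the origin on the work surface. World frame = base frame: x ahead of the robot, y to its left, z up, the work surface at z = 0. Lengths are in m, angles in degrees, forces in N, time in s.
With the tool pointing down it reaches from about 0.4 to 0.85 m from the base axis. Payload 10.4 kg.
Tool frame: the origin (TCP) lies between the finger pads; the fingertips stand 11 mm ahead of it and the grasp point (between the pads) lies 8 mm behind it; z points along the fingers, y is the line along which they close (so a half turn about z gives the same grasp; the last joint's range is limited). The gripper opens to 85 mm and grips with 20 to 120 N. Pads are 22 mm wide; open, the fingers measure 114 mm over their backs; the gripper's body (76 mm by 85 mm) begins 54 mm behind the grasp point. The pads swing forward as they close: fully open they stand 13 mm farther back than shut.
Start: joints at [67.46, 19.034, -3.707, 83.658, 1.238, 77.344, -5.071], TCP at [0.226, -0.583, 0.242] pointing down, gripper open.
Joint ranges: [-148.97, 148.97], [-28.65, 121.19], [-84.17, 76.75], [9.2, 138.47], [-72.65, 252.65], [3.7, 117.97], [-149.18, 149.18]. Speed limits (degrees/s): [127.2, 127.2, 159.86, 159.86, 180, 180, 180].

INTERFACE

Orientations are given as [roll, pitch, yaw] about the fixed x, y, z axes, in that order (R = Rz(yaw) Ry(pitch) Rx(roll)).
In Python, from cell import * gives the robot as it stands.
- The arm moves only by the shell command python3 -m creep 'ROWS' [FORCE]. ROWS is JSON, a list of rows, each an object with "gripper": the gripper's target within -1 to 1 (shut at 1, half-way at 0, fully open at -1); "linear": the shift along the tool's x, y, z in cm, a list of three; "angular": the turn, a rotation vector about the tool's x, y, z in degrees, a list of three. A call has 1 to 12 rows; each row shifts and turns the commanded pose from where the row before left it, along the tool's axes as they then stand; what a row does not reach is not made up. A row lasts 1/10 s, in which the tool goes at most 50 mm and 8.59 degrees, less where a joint would pass 70% of its speed; a pose out of reach is approached as far as the arm can. A call with a gripper value outside its range is refused whole. The fingers move at their own pace and stop on an object; FORCE is the grip in N (left out, the last holds). Time passes only in rows, so rows that do not move let the fingers close. It gives the time, the measured TCP pose, the force, the opening and the grip force at its end, in the units of the state.
- get_obs(): the state, without advancing time (a new reading comes with each control period).
- capture(name): name is "scene" or "top" or "wrist"; returns the picture (400x640x3 uint8, blue, green, red); there is no depth.
- camera_model(name): a dict with "vfov" (degrees; the focal length in pixels is half the picture's height over the tangent of half this angle, whatever the lens; pixels are square), "cx", "cy" (the principal point, pixels), "k1" (the pictures are not rectified: a ray, as slopes to the right and down, at radius r is drawn at 1 + k1 r^2 times it, then the intrinsics apply), "position" and "orientation" of the camera in the world; the wrist camera has in their place "tool_from_camera" (4x4, takes a point from camera to tool coordinates, whose origin is the TCP and whose axes are the flange's). Camera axes: x right, y down, z forward; pixel columns grow to the right and rows downward; lengths in m; the calibration is good to about 2 mm. A picture is of the moment at which its call begins: read the wrist's pose just before it. camera_model takes no time and is no camera call.
- job_done(): hands the job in; it is judged then, once.
The state is a dict: "time_s": time; "joint_pos": joint angles; "dq": joint speeds; "joint_torque": joint torques, N m; "position": TCP position; "eef_rot": TCP orientation; "contact_force": force on the tool from outside, world axes, zero at the start; "moment": the same for the moment, N m; "finger_gap": finger opening in m; "grasp_force": force on a finger pad.
Only numpy, scipy, OpenCV 4.12 (cv2) and the standard library are available. Lean on these libraries where they do the work, as an engineer would, in place of code of your own. Each camera call takes 0.05 s, during which the arm holds its last target. There are 200 camera calls.

TASK

Put the blue carton away in the free lane of the stock tray; it is too thick to grip. Keeping it upright, slide it until its foot butts squarely against the lane's low front lip, push high on it so that it tips over the lip into the lane, then push its near end in, shoving the stiff yellow back-stop ahead of it, until the back-stop comes up solid and the carton's near end drops behind the lip, so that it lies flat. The card dents above about 2 kg (20 N) of push, so feel for the stops, and leave the rest of the stall as it is.

Things in the scene. Friction and masses are not known exactly. Their poses are not given: they have to be found in the camera images.
- pack: the blue film carton with a white band near its top: a sealed block 76 mm deep (its x), 94 wide (y), 124 tall (z), 0.28 to 0.56 kg. Origin: centre of its underside. It starts standing on the table before the free lane, +x face towards the tray. Once tipped over, its z points into the lane, its +x face is underneath and the origin is the centre of its near end
- tray: grey sheet-metal stock tray with two lanes, fixed to the table. Origin: at table height under the inner face of the front lip, mid-width of the free lane; x points into the lane, z up. Lane floor 4 mm above the table; the free lane's side rails are 30 mm high and 118 mm apart (y -59 to +59 mm). The lane at +y is full: green carton and its own back-stop
- lip (a point): middle of the top edge of the free lane's bright front lip, which is 3 mm thick (tray x -3 to 0 mm); its top is 9 mm above the table, 5 mm above the lane floor; axes as the tray's
- backstop: yellow upright plate, 84 mm wide, top 97 mm above the table, that slides along the free lane, stiffly (about 3 N), and stays where it is left. Origin: foot of its front face, x into the lane. It starts 80 to 103 mm behind the lip and comes up solid at the end of its rail, which is not measured: 129 to 137 mm behind the lip's inner face. The carton needs about 128 mm there to drop in
- neighbour: green carton of the same size lying in the other lane, loose; leave it
- camera: brown leather-cased camera 140 x 100 mm, 95 mm high, bystander; origin under its middle
- lens: black lens standing on end, diameter 62 mm, 55 mm high, bystander; origin under its middle
- ringtray: black tray of rings 160 x 220 mm, 30 mm high, bystander; origin under its middle
- book: dark blue book with an orange band 150 x 210 mm, 26 mm high, bystander; origin under its middle
- dish: round steel dish, diameter 170 mm, 40 mm high, bystander; origin under its middle
- tin: small film tin with a yellow cap, diameter 34 mm, 52 mm high, bystander; origin under its middle
Not all that is in view belongs to the job. Of the things that look like the pack, take the one that is farthest to the robot's left at the start.

How it is judged (in metres and radians):
On the way, in this order (a step that is already met when the one before it is completed fails the run):
1. the carton stands upright with its foot butted squarely against the lip of the free lane (within 4 mm and 0.06 rad) (angle between pack's own z axis and vertical below 0.1 rad and x of pack in the frame of tray above -0.045 m and angle between the x axis of pack and the x axis of tray, either way round below 0.06 rad and height (world z) of pack below 0.005 m), for 0.1 s.
2. the carton has tipped over the lip into the lane and leans or lies there (tipped more than 0.75 rad) (angle between pack's own z axis and vertical above 0.75 rad and angle between pack's own x axis and vertical above 2.2 rad and x of pack in the frame of tray above -0.09 m), for 0.1 s.
3. lying over the lip into the lane, the carton is pushed up until the back-stop comes up solid (carton pressing on it with more than 5 N) (contact force between pack and backstop above 5 N and angle between pack's own x axis and vertical above 3 rad and x of pack in the frame of tray above -0.005 m), for 0.02 s.
At the end, for the whole second after the job is handed in: the blue carton lies flat on the floor of the free lane (within 0.04 rad, origin 38 to 45 mm above the table) with its near end behind the lip (-1 to 15 mm from its inner face), in line with the lane (0.06 rad), at rest (angle between pack's own x axis and vertical above 3.1 rad and x of pack in the frame of tray between -0.001 and 0.015 m and z of pack in the frame of tray between 0.038 and 0.045 m and angle between the z axis of pack and the x axis of tray, either way round below 0.06 rad and linear speed of pack below 0.01 m/s); the robot touches nothing.
It fails at once if the carton is pressed by the robot with more than 20 N (contact force between any of the fingers, the arm and pack above 20 N).
It fails at once if the green carton is shifted by more than 8 mm (distance of neighbour from where it was at the start of the episode above 0.008 m).
It fails at once if another thing on the stall is shifted by more than 15 mm (distance of any of camera, lens, ringtray, book, dish, tin from where it was at the start of the episode above 0.015 m).
It also fails if it takes over 70 s, if anything falls off the work surface, if the arm or the gripper's body presses on something with over 40 N, if the wrist force passes 120 N, or if a joint passes its speed limit or range.

## Working session

There is one attempt and no reset: what is moved stays moved. The work goes in short steps, Python scripts to look and compute and a shell command to move; the robot and the scene stay as the last step left them, time stands still between calls to the robot, and variables do not carry over. Pictures are saved under pics/ and viewed, at most 10 in all, crops included, and the job is handed in when it is done.

```bash
mkdir -p pics
python3 - <<'E'
from cell import *
import cv2,json
print(get_obs())
for n in("scene","top","wrist"):
    cv2.imwrite(f"pics/{n}0.png",capture(n)); print(n,camera_model(n))
E
```

```text
{'time_s': 0.0, 'joint_pos': array([67.46284345, 19.07186865, -3.70518791, 83.70644115,  1.23858234,
       77.34448375, -5.07155203]), 'dq': array([0.01255696, 0.09503773, 0.08580699, 0.07006073, 0.01931426,
       0.07401548, 0.0811398 ]), 'joint_torque': array([-5.03022020e-04, -6.25452304e+01,  4.87470848e-02, -3.91602874e+01,
        1.62771478e-02,  1.00472782e-02,  5.38464633e-05]), 'position': array([ 0.22628305, -0.58220209,  0.24151338]), 'eef_rot': array([-1.79917250e+02,  5.49809223e-03,  2.12410875e+01]), 'contact_force': array([ 0.36133095, -0.06505299,  0.34886604]), 'moment': array([0.03407262, 0.0134328 , 0.01154645]), 'grasp_force': 0.0, 'finger_gap': 0.08530449916133986}
scene {'vfov': 52.857468556429644, 'cx': 311.80228424152995, 'cy': 202.976260580915, 'k1': -0.07472395367006893, 'position': array([ 1.06790787, -0.52684664,  0.99879005]), 'orientation': array([-140.0180372 ,    0.97229309,   44.5861125 ])}
top {'vfov': 51.98877772082954, 'cx': 325.79624057259065, 'cy': 201.2229708948662, 'k1': -0.0600079400642833, 'position': array([0.26706182, 0.034842  , 1.33926107]), 'orientation': array([-168.64766498,    1.69294458,  -90.45713946])}
wrist {'vfov': 64.00850130043882, 'cx': 322.680460352377, 'cy': 202.10777032049157, 'k1': -0.0038793796788894742, 'tool_from_camera': array([[ 8.14747813e-04, -9.57107015e-01, -2.89733495e-01,
         7.42140874e-02],
       [ 9.99999659e-01,  7.40655730e-04,  3.65372809e-04,
        -4.75796839e-04],
       [-1.35108106e-04, -2.89733694e-01,  9.57107292e-01,
        -1.31867674e-01],
       [ 0.00000000e+00,  0.00000000e+00,  0.00000000e+00,
         1.00000000e+00]])}
```

View pics/top0.png

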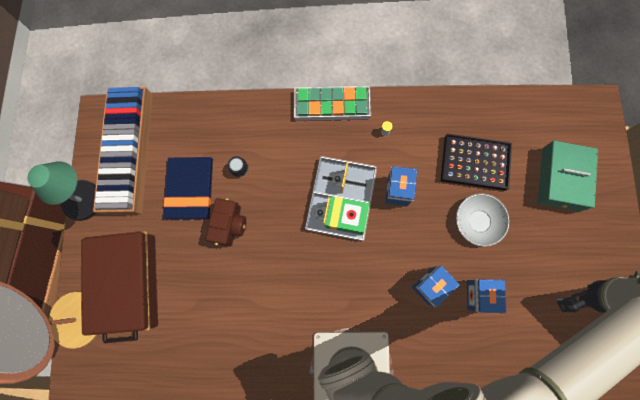

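View pics/scene0.png

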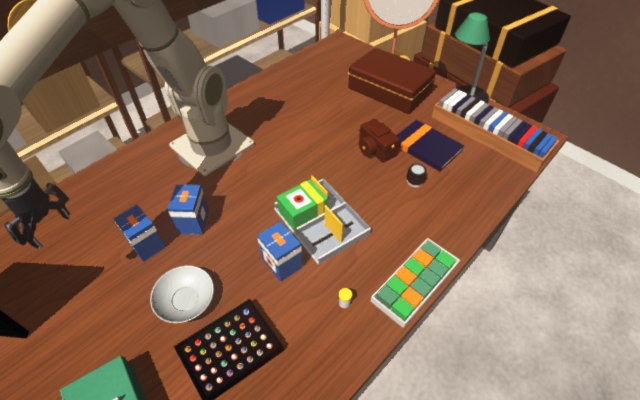

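The top view shows the tray's free lane at about (345,180), with the yellow back-stop at (346,175). The target pack is the one at (402,185), right of the lane; the two look-alikes are at (437,286) and (487,296). The scene view agrees. Next I'll measure edges from enlarged crops.

```bash
cat > h.py <<'E'
import numpy as np,cv2
from scipy.spatial.transform import Rotation as R
from cell import *
def cam(n,obs=None):
    m=camera_model(n)
    if n=="wrist":
        T=np.eye(4);T[:3,:3]=R.from_euler('xyz',obs["eef_rot"],degrees=True).as_matrix();T[:3,3]=obs["position"]
        T=T@np.array(m["tool_from_camera"]);Rm,p=T[:3,:3],T[:3,3]
    else: Rm,p=R.from_euler('xyz',m["orientation"],degrees=True).as_matrix(),np.array(m["position"])
    f=200/np.tan(np.radians(m["vfov"]/2))
    return Rm,p,f,m
def ray(c,px):
    Rm,p,f,m=c;d=np.array([px[0]-m["cx"],px[1]-m["cy"]])/f
    u=d.copy()
    for _ in range(20):u=d/(1+m["k1"]*(u@u))
    return p,Rm@np.array([*u,1])
def onz(c,px,z):
    p,d=ray(c,px);return p+d*(z-p[2])/d[2]
def proj(c,P):
    Rm,p,f,m=c;q=Rm.T@(np.asarray(P)-p);u=q[:2]/q[2];u=u*(1+m["k1"]*(u@u));return u*f+[m["cx"],m["cy"]]
E
python3 - <<'E'
from h import *
c=cam("top")
for l,px,z in [("traycorners",(319,158),.03),("",(376,164),.03),("",(363,240),.03),("",(307,233),.03),("pack",(391,167),.124),("",(417,169),.124),("",(389,199),.124),("",(414,204),.124),("tin",(387,126),.052),("dish",(483,219),.04),("ring",(476,161),.03),("lookalike",(437,286),.124),("look",(487,296),.124),("ringcorn",(446,135),.03),("ringcorn",(442,183),.03),("ringR",(510,142),.03),("ringR",(506,189),.03)]:print(l,px,onz(c,px,z).round(3))
im=cv2.imread("pics/top0.png")[140:260,290:450];cv2.imwrite("pics/topc.png",cv2.resize(im,None,fx=5,fy=5,interpolation=cv2.INTER_CUBIC))
E
```

```text
traycorners (319, 158) [0.678 0.093 0.03 ]
 (376, 164) [ 0.654 -0.096  0.03 ]
 (363, 240) [ 0.402 -0.046  0.03 ]
 (307, 233) [0.427 0.133 0.03 ]
pack (391, 167) [ 0.616 -0.132  0.124]
 (417, 169) [ 0.608 -0.211  0.124]
 (389, 199) [ 0.516 -0.122  0.124]
 (414, 204) [ 0.499 -0.197  0.124]
tin (387, 126) [ 0.778 -0.135  0.052]
dish (483, 219) [ 0.463 -0.431  0.04 ]
ring (476, 161) [ 0.659 -0.428  0.03 ]
lookalike (437, 286) [ 0.256 -0.252  0.124]
look (487, 296) [ 0.225 -0.395  0.124]
ringcorn (446, 135) [ 0.752 -0.334  0.03 ]
ringcorn (442, 183) [ 0.586 -0.31   0.03 ]
ringR (510, 142) [ 0.724 -0.548  0.03 ]
ringR (506, 189) [ 0.563 -0.519  0.03 ]
```

View pics/topc.png

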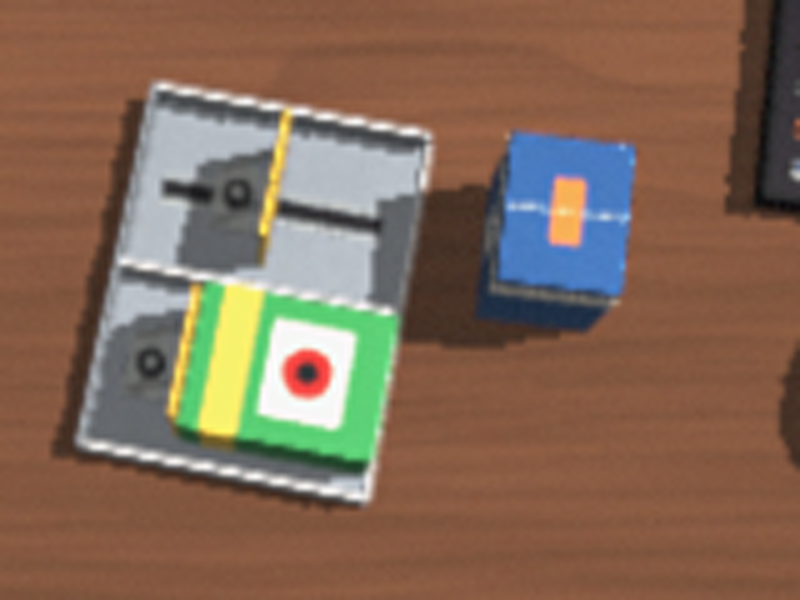

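The enlarged crop gives pack top corners at (510,132), (635,147), (623,300) and (492,290). Rail tops run (430,132)→(155,85) and (395,310)→(120,262), and the back-stop top runs (287,112)→(265,262). I'll move the wrist camera over the tray for a finer measurement.

```bash
R='{"gripper":-1,"linear":[3.2,-2.54,-0.7],"angular":[0,0,0]}'
python3 -m creep '[{"gripper":0,"linear":[3.2,-2.54,-0.9],"angular":[0,0,0]},{"gripper":0,"linear":[3.2,-2.54,-0.9],"angular":[0,0,0]},{"gripper":0,"linear":[3.2,-2.54,-0.9],"angular":[0,0,0]},{"gripper":0,"linear":[3.2,-2.54,-0.9],"angular":[0,0,0]},{"gripper":0,"linear":[3.2,-2.54,-0.9],"angular":[0,0,0]},{"gripper":0,"linear":[3.2,-2.54,-0.9],"angular":[0,0,0]},{"gripper":0,"linear":[3.2,-2.54,-0.9],"angular":[0,0,0]},{"gripper":0,"linear":[3.2,-2.54,-0.9],"angular":[0,0,0]},{"gripper":0,"linear":[3.2,-2.54,-0.9],"angular":[0,0,0]},{"gripper":0,"linear":[3.2,-2.54,-0.9],"angular":[0,0,0]},{"gripper":0,"linear":[3.2,-2.54,-0.9],"angular":[0,0,0]},{"gripper":0,"linear":[3.2,-2.54,-0.9],"angular":[0,0,0]}]'
python3 -m creep '[{"gripper":0,"linear":[3.2,-2.54,0],"angular":[0,0,0]},{"gripper":0,"linear":[3.2,-2.54,0],"angular":[0,0,0]},{"gripper":0,"linear":[3.2,-2.54,0],"angular":[0,0,0]},{"gripper":0,"linear":[0,0,0],"angular":[0,0,-8.5]},{"gripper":0,"linear":[0,0,0],"angular":[0,0,-8.5]},{"gripper":0,"linear":[0,0,0],"angular":[0,0,-8.5]},{"gripper":0,"linear":[0,0,0],"angular":[0,0,-8.5]},{"gripper":0,"linear":[0,0,0],"angular":[0,0,-8.5]},{"gripper":0,"linear":[0,0,0],"angular":[0,0,-8.5]},{"gripper":0,"linear":[0,0,0],"angular":[0,0,-8.5]},{"gripper":0,"linear":[0,0,0],"angular":[0,0,-8.5]},{"gripper":0,"linear":[0,0,0],"angular":[0,0,-8.5]}]'
python3 - <<'E'
from h import *
c=cam("top")
g=lambda x,y,z:onz(c,(290+x/5,140+y/5),z)
for a,b,z in [((430,132),(155,85),.03),((395,310),(120,262),.03),((635,147),(510,132),.124),((623,300),(492,290),.124),((395,310),(430,132),.03)]:
    A,B=g(*a,z),g(*b,z);print(A.round(3),B.round(3),np.degrees(np.arctan2(*(B-A)[1::-1])))
o=get_obs();im=capture("wrist");cv2.imwrite("pics/w1.png",im)
import pickle;pickle.dump(o,open("o1.pkl","wb"))
E
```

```text
time_s: 1.35
position: [0.4744, -0.1577, 0.3507]
eef_rot: [180.0, 0.0, 21.2]
contact_force: [0.4, 0.3, -0.7]
finger_gap: 0.0425
grasp_force: 0.0
time_s: 2.55
position: [0.5357, -0.0535, 0.3501]
eef_rot: [-180.0, 0.0, 98.1]
contact_force: [-0.5, -0.3, -0.1]
finger_gap: 0.0426
grasp_force: 0.0
[ 0.645 -0.096  0.03 ] [0.681 0.086 0.03 ] 78.9636937452185
[ 0.526 -0.069  0.03 ] [0.56 0.11 0.03] 79.0667445078544
[ 0.607 -0.211  0.124] [ 0.618 -0.135  0.124] 82.0369759410518
[ 0.511 -0.199  0.124] [ 0.519 -0.12   0.124] 84.72885477424433
[ 0.526 -0.069  0.03 ] [ 0.645 -0.096  0.03 ] -12.54092705997171
```

View pics/w1.png

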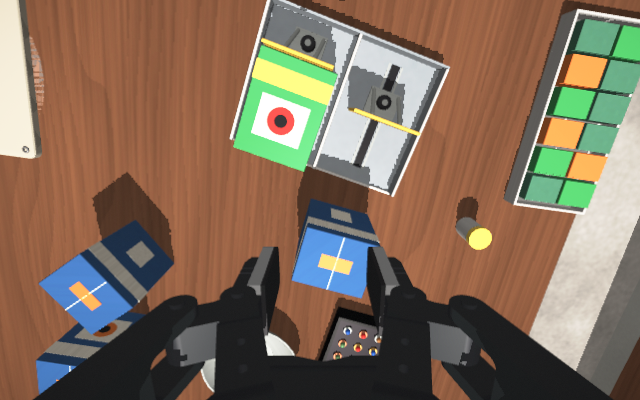

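The wrist view has the tray at upper centre. The right rail runs (449,67)→(394,194), the middle rail (362,32)→(314,167), and the pack top is around (335,265). I'll enlarge that part.

Run:
```python
import cv2
im=cv2.imread("pics/w1.png")[110:310,270:470];cv2.imwrite("pics/w1c.png",cv2.resize(im,(600,600),interpolation=cv2.INTER_CUBIC))
```

```text
(no output)
```

View pics/w1c.png

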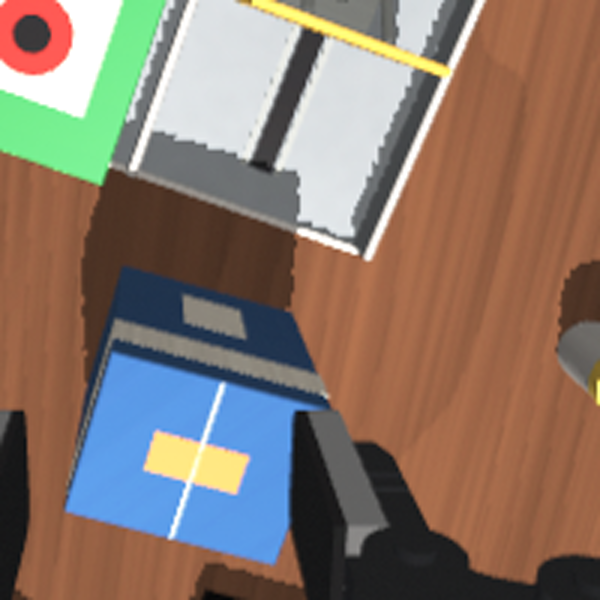

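In the crop, the pack's top corners are (112,350), (330,408), (66,512) and (275,563), and its front foot edge is (125,268)–(290,312). The lip runs (135,172)–(360,252), the right rail (368,258)→(485,0), and the back-stop top (250,0)–(450,72).

Run:
```python
from h import *
import pickle
o=pickle.load(open("o1.pkl","rb"));c=cam("wrist",o);t=cam("top")
g=lambda p,z:onz(c,(270+p[0]/3,110+p[1]/3),z)
def L(n,a,b,z):
    A,B=g(a,z),g(b,z);d=(B-A);print(n,A[:2].round(4),B[:2].round(4),"ang",np.degrees(np.arctan2(d[1],d[0])).round(1),"len",np.linalg.norm(d).round(4))
L("top F",(112,350),(330,408),.124);L("top L",(66,512),(112,350),.124);L("top B",(66,512),(275,563),.124)
L("foot",(125,268),(290,312),0);L("lip",(135,174),(360,252),.009);L("railR",(368,258),(485,0),.03);L("railM",(132,170),(195,0),.03);L("back",(250,2),(450,72),.097)
```

```text
top F [ 0.527  -0.1202] [ 0.618  -0.1327] ang -7.8 len 0.0918
top L [ 0.5171 -0.1954] [ 0.527  -0.1202] ang 82.5 len 0.0758
top B [ 0.5171 -0.1954] [ 0.6086 -0.2072] ang -7.4 len 0.0923
foot [ 0.5284 -0.1224] [ 0.6183 -0.1341] ang -7.4 len 0.0906
lip [ 0.5269 -0.0706] [ 0.6461 -0.0943] ang -11.2 len 0.1216
railR [ 0.6452 -0.0916] [0.6729 0.035 ] ang 77.7 len 0.1296
railM [ 0.5251 -0.0648] [0.5429 0.0163] ang 77.6 len 0.0831
back [0.5614 0.0192] [0.6439 0.0042] ang -10.3 len 0.0838
```

```bash
python3 -m creep '[{"gripper":0,"linear":[0,0,0],"angular":[0,0,6.53]},{"gripper":0,"linear":[0,0,0],"angular":[0,0,6.53]},{"gripper":0,"linear":[0,0,0],"angular":[0,0,6.53]},{"gripper":0,"linear":[-3.89,1.1,1.0],"angular":[0,0,0]},{"gripper":0,"linear":[-3.89,1.1,1.0],"angular":[0,0,0]},{"gripper":0,"linear":[-3.89,1.1,1.0],"angular":[0,0,0]},{"gripper":0,"linear":[-3.89,1.1,1.0],"angular":[0,0,0]},{"gripper":0,"linear":[-3.89,1.1,1.0],"angular":[0,0,0]},{"gripper":0,"linear":[0,0,0],"angular":[0,8,0]},{"gripper":0,"linear":[0,0,0],"angular":[0,8,0]},{"gripper":0,"linear":[0,0,0],"angular":[0,8,0]},{"gripper":0,"linear":[0,0,0],"angular":[0,8,0]}]'
python3 -m creep '[{"gripper":0,"linear":[0,0,0],"angular":[0,8,0]},{"gripper":0,"linear":[0,0,0],"angular":[0,0,0]}]'
python3 - <<'E'
from h import *
o=get_obs();M=R.from_euler('xyz',o["eef_rot"],degrees=True).as_matrix();print(M.round(3));print(o["contact_force"])
E
```

```text
time_s: 3.8
position: [0.5498, -0.2558, 0.3011]
eef_rot: [180.0, -32.3, 77.9]
contact_force: [-0.4, 0.2, 0.0]
finger_gap: 0.043
grasp_force: 0.0
time_s: 4.0
position: [0.5476, -0.2592, 0.2963]
eef_rot: [-179.4, -40.2, 77.3]
contact_force: [-0.7, 0.5, -1.2]
finger_gap: 0.0426
grasp_force: 0.0
[[ 0.168  0.977  0.132]
 [ 0.745 -0.214  0.632]
 [ 0.646 -0.008 -0.763]]
[-0.67124938  0.52719792 -1.15781313]
```

```bash
python3 -m creep '[{"gripper":0,"linear":[-2.45,0.03,2.9],"angular":[0.7,0,-0.8]},{"gripper":0,"linear":[-2.45,0.03,2.9],"angular":[0,0,0]},{"gripper":0,"linear":[-2.45,0.03,2.9],"angular":[0,0,0]},{"gripper":0,"linear":[-2.45,0.03,2.9],"angular":[0,0,0]},{"gripper":0,"linear":[-2.45,0.03,2.9],"angular":[0,0,0]},{"gripper":0,"linear":[-2.45,0.03,2.9],"angular":[0,0,0]},{"gripper":0,"linear":[-1.2,0.0,1.45],"angular":[0,0,0]},{"gripper":0,"linear":[-1.2,0.0,1.45],"angular":[0,0,0]},{"gripper":0,"linear":[0,0,0],"angular":[0,0,0]}]'
python3 - <<'E'
from h import *
o=get_obs();M=R.from_euler('xyz',o["eef_rot"],degrees=True).as_matrix();print(o["contact_force"]);u=np.array([.199,.98,0]);print(M.T@u,M.T@[0,0,1],(o["position"]-[.5865,-.0825,0])@u)
cv2.imwrite("pics/w2.png",capture("wrist"))
E
```

```text
time_s: 4.9
position: [0.5509, -0.2553, 0.0336]
eef_rot: [-179.8, -40.0, 79.1]
contact_force: [-0.7, -0.5, 0.5]
finger_gap: 0.0427
grasp_force: 0.0
[-0.69773283 -0.45170608  0.45436108]
[0.7661491  0.0128476  0.64253521] [ 0.64261001 -0.00243751 -0.76618955] -0.1763887286136553
```

View pics/w2.png

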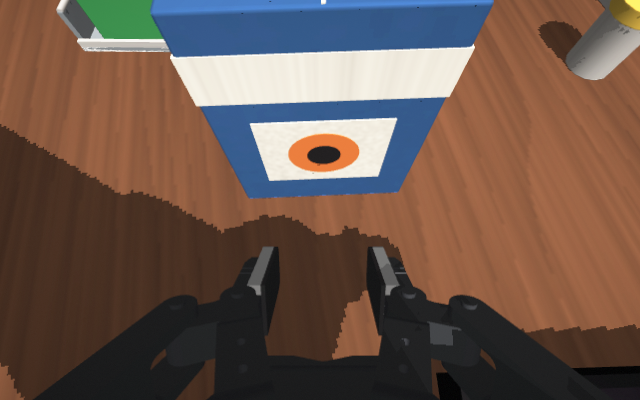

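The wrist view shows the pack's near face centred ahead of the two fingers (x ≈ 323). I'll advance along the lane now.

```bash
python3 -m creep '[{"gripper":0,"linear":[0.77,0,0.64],"angular":[0,0,0]},{"gripper":0,"linear":[0.77,0,0.64],"angular":[0,0,0]},{"gripper":0,"linear":[0.77,0,0.64],"angular":[0,0,0]},{"gripper":0,"linear":[0.23,0,0.19],"angular":[0,0,0]},{"gripper":0,"linear":[0.23,0,0.19],"angular":[0,0,0]},{"gripper":0,"linear":[0.23,0,0.19],"angular":[0,0,0]},{"gripper":0,"linear":[0.23,0,0.19],"angular":[0,0,0]},{"gripper":0,"linear":[0.23,0,0.19],"angular":[0,0,0]},{"gripper":0,"linear":[0.23,0,0.19],"angular":[0,0,0]}]'
python3 -m creep '[{"gripper":0,"linear":[0.23,0,0.19],"angular":[0,0,0]},{"gripper":0,"linear":[0.23,0,0.19],"angular":[0,0,0]},{"gripper":0,"linear":[0.23,0,0.19],"angular":[0,0,0]},{"gripper":0,"linear":[0.23,0,0.19],"angular":[0,0,0]},{"gripper":0,"linear":[0.23,0,0.19],"angular":[0,0,0]},{"gripper":0,"linear":[0.23,0,0.19],"angular":[0,0,0]}]'
python3 -m creep '[{"gripper":0,"linear":[0.15,0,0.13],"angular":[0,0,0]},{"gripper":0,"linear":[0.15,0,0.13],"angular":[0,0,0]},{"gripper":0,"linear":[0.15,0,0.13],"angular":[0,0,0]},{"gripper":0,"linear":[0.15,0,0.13],"angular":[0,0,0]}]'
```

```text
time_s: 5.85
position: [0.5601, -0.2096, 0.0351]
eef_rot: [-180.0, -39.9, 79.1]
contact_force: [-2.9, -2.5, 0.4]
finger_gap: 0.0425
grasp_force: 1.5
time_s: 6.45
position: [0.5636, -0.1909, 0.0352]
eef_rot: [-180.0, -40.0, 79.2]
contact_force: [-0.7, -1.2, -1.7]
finger_gap: 0.0429
grasp_force: 1.0
time_s: 6.85
position: [0.5651, -0.1834, 0.0352]
eef_rot: [-180.0, -40.0, 79.2]
contact_force: [-0.5, -2.1, -0.8]
finger_gap: 0.0428
grasp_force: 1.1
```

```bash
for i in 1 ; do python3 -m creep '[{"gripper":0,"linear":[0.08,0,0.065],"angular":[0,0,0]},{"gripper":0,"linear":[0.08,0,0.065],"angular":[0,0,0]},{"gripper":0,"linear":[0.08,0,0.065],"angular":[0,0,0]},{"gripper":0,"linear":[0.08,0,0.065],"angular":[0,0,0]},{"gripper":0,"linear":[0.08,0,0.065],"angular":[0,0,0]},{"gripper":0,"linear":[0.08,0,0.065],"angular":[0,0,0]}]';done
python3 - <<'E'
from h import *
cv2.imwrite("pics/t2.png",capture("top"))
c=cam("top");im=cv2.imread("pics/t2.png");cv2.imwrite("pics/t2c.png",cv2.resize(im[150:230,330:430],(800,640)[:2],interpolation=cv2.INTER_CUBIC)[:600])
E
```

```text
time_s: 7.45
position: [0.5663, -0.1773, 0.0353]
eef_rot: [-180.0, -40.0, 79.2]
contact_force: [0.1, -2.6, -1.3]
finger_gap: 0.0428
grasp_force: 1.0
```

View pics/t2c.png

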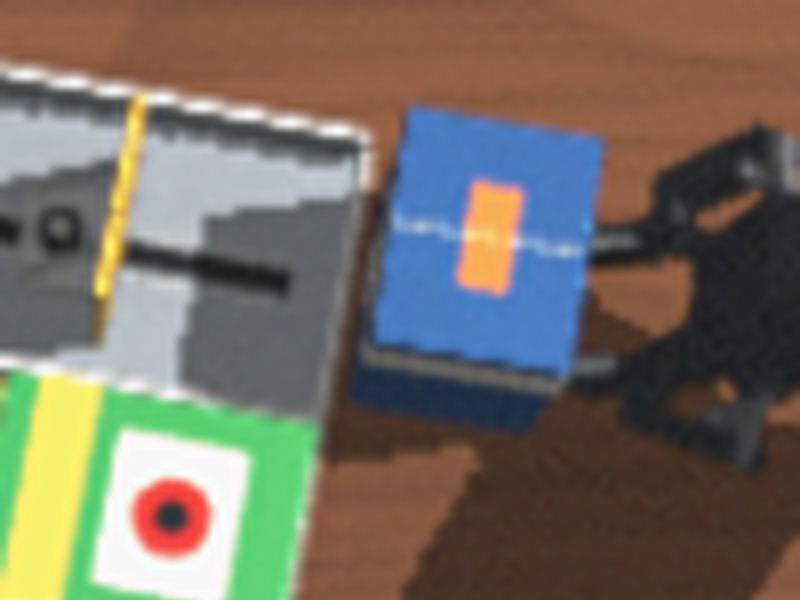

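The top-view crop shows the pack squared to the tray, with its top front edge at (405,110)–(375,340) and a gap of a few mm left to the lip at (365,150)–(325,410). Continuing at 1 mm per row.

```bash
python3 -m creep '[{"gripper":0,"linear":[0.08,0,0.065],"angular":[0,0,0]},{"gripper":0,"linear":[0.08,0,0.065],"angular":[0,0,0]},{"gripper":0,"linear":[0.08,0,0.065],"angular":[0,0,0]},{"gripper":0,"linear":[0.08,0,0.065],"angular":[0,0,0]}]'
python3 -m creep '[{"gripper":0,"linear":[0.08,0,0.065],"angular":[0,0,0]},{"gripper":0,"linear":[0.08,0,0.065],"angular":[0,0,0]}]'
```

```text
time_s: 7.9
position: [0.5671, -0.1732, 0.0354]
eef_rot: [-180.0, -40.0, 79.2]
contact_force: [-0.8, -3.4, -1.4]
finger_gap: 0.0425
grasp_force: 1.0
time_s: 8.1
position: [0.5674, -0.1713, 0.0354]
eef_rot: [-180.0, -40.0, 79.2]
contact_force: [0.4, -1.6, -2.3]
finger_gap: 0.0429
grasp_force: 1.0
```

```bash
python3 -m creep '[{"gripper":0,"linear":[0.08,0,0.065],"angular":[0,0,0]}]'
```

```text
time_s: 8.2
position: [0.5675, -0.1705, 0.0354]
eef_rot: [-180.0, -40.0, 79.2]
contact_force: [-3.9, -5.4, 0.6]
finger_gap: 0.0424
grasp_force: 3.2
```

```bash
python3 -m creep '[{"gripper":0,"linear":[0.04,0,0.03],"angular":[0,0,0]},{"gripper":0,"linear":[0.0,0,0.0],"angular":[0,0,0]}]'
```

```text
time_s: 8.4
position: [0.5675, -0.1706, 0.0353]
eef_rot: [-180.0, -39.9, 79.2]
contact_force: [-1.7, -3.6, -0.5]
finger_gap: 0.0426
grasp_force: 2.3
```

```bash
python3 -m creep '[{"gripper":0,"linear":[0.06,0,0.05],"angular":[0,0,0]},{"gripper":0,"linear":[0.0,0,0.0],"angular":[0,0,0]}]'
python3 - <<'E'
from h import *
cv2.imwrite("pics/t3.png",capture("top"));cv2.imwrite("pics/s3.png",capture("scene"))
im=cv2.imread("pics/s3.png");cv2.imwrite("pics/s3c.png",cv2.resize(im[170:290,230:390],(800,600),interpolation=cv2.INTER_CUBIC))
E
```

```text
time_s: 8.6
position: [0.5675, -0.1704, 0.0353]
eef_rot: [-180.0, -39.9, 79.1]
contact_force: [-3.5, -5.7, -0.5]
finger_gap: 0.0427
grasp_force: 3.6
```

View pics/s3c.png

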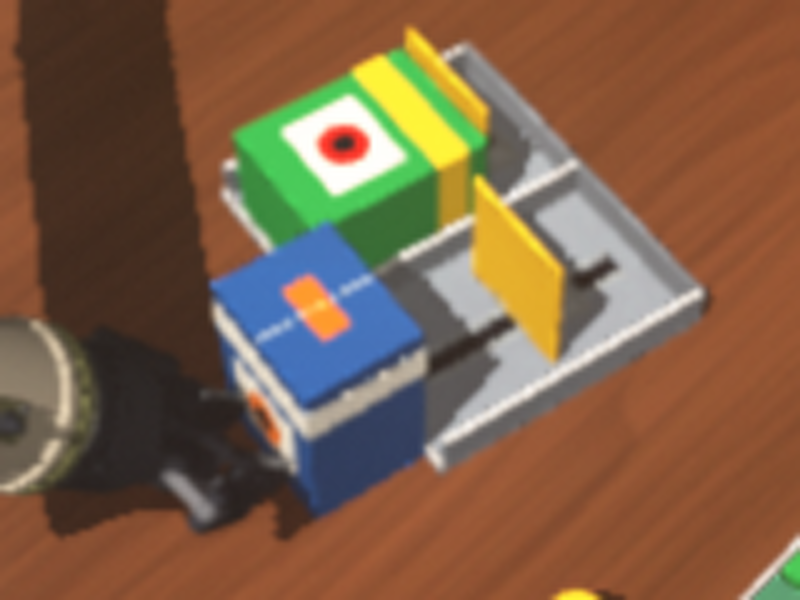

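The scene crop shows the pack foot flush against the free lane's lip, near (430,455), and square to it. Next I'll back off, rise, and push high.

```bash
python3 -m creep '[{"gripper":0,"linear":[-0.77,0,-0.64],"angular":[0,0,0]},{"gripper":0,"linear":[-0.77,0,-0.64],"angular":[0,0,0]},{"gripper":0,"linear":[2.25,0,-2.68],"angular":[0,0,0]},{"gripper":0,"linear":[2.25,0,-2.68],"angular":[0,0,0]},{"gripper":0,"linear":[0,0,0],"angular":[0,0,0]},{"gripper":0,"linear":[0.6,0,0.5],"angular":[0,0,0]},{"gripper":0,"linear":[0.4,0,0.34],"angular":[0,0,0]},{"gripper":0,"linear":[0.23,0,0.19],"angular":[0,0,0]},{"gripper":0,"linear":[0.23,0,0.19],"angular":[0,0,0]},{"gripper":0,"linear":[0.15,0,0.13],"angular":[0,0,0]},{"gripper":0,"linear":[0.15,0,0.13],"angular":[0,0,0]}]'
python3 -m creep '[{"gripper":0,"linear":[0.15,0,0.13],"angular":[0,0,0]},{"gripper":0,"linear":[0.15,0,0.13],"angular":[0,0,0]},{"gripper":0,"linear":[0.15,0,0.13],"angular":[0,0,0]},{"gripper":0,"linear":[0.15,0,0.13],"angular":[0,0,0]}]'
```

```text
time_s: 9.8
position: [0.5685, -0.1669, 0.1052]
eef_rot: [-180.0, -40.0, 79.1]
contact_force: [-1.7, -3.0, 2.9]
finger_gap: 0.0428
grasp_force: 2.3
time_s: 10.2
position: [0.5702, -0.1584, 0.1054]
eef_rot: [180.0, -40.0, 79.2]
contact_force: [-0.5, -4.3, 3.5]
finger_gap: 0.0429
grasp_force: 2.5
```

```bash
python3 -m creep '[{"gripper":0,"linear":[0.15,0,0.13],"angular":[0,0,0]},{"gripper":0,"linear":[0.15,0,0.13],"angular":[0,0,0]},{"gripper":0,"linear":[0.15,0,0.13],"angular":[0,0,0]},{"gripper":0,"linear":[0.15,0,0.13],"angular":[0,0,0]},{"gripper":0,"linear":[0.15,0,0.13],"angular":[0,0,0]},{"gripper":0,"linear":[0.15,0,0.13],"angular":[0,0,0]},{"gripper":0,"linear":[0.15,0,0.13],"angular":[0,0,0]},{"gripper":0,"linear":[0.15,0,0.13],"angular":[0,0,0]},{"gripper":0,"linear":[0.15,0,0.13],"angular":[0,0,0]},{"gripper":0,"linear":[0.15,0,0.13],"angular":[0,0,0]}]'
python3 -m creep '[{"gripper":0,"linear":[0.15,0,0.13],"angular":[0,0,0]},{"gripper":0,"linear":[0.15,0,0.13],"angular":[0,0,0]},{"gripper":0,"linear":[0.15,0,0.13],"angular":[0,0,0]},{"gripper":0,"linear":[0.15,0,0.13],"angular":[0,0,0]},{"gripper":0,"linear":[0.15,0,0.13],"angular":[0,0,0]},{"gripper":0,"linear":[0.15,0,0.13],"angular":[0,0,0]},{"gripper":0,"linear":[0.15,0,0.13],"angular":[0,0,0]},{"gripper":0,"linear":[0.15,0,0.13],"angular":[0,0,0]},{"gripper":0,"linear":[0.15,0,0.13],"angular":[0,0,0]},{"gripper":0,"linear":[0.15,0,0.13],"angular":[0,0,0]}]'
python3 - <<'E'
from h import *
im=capture("scene");cv2.imwrite("pics/s4.png",im);cv2.imwrite("pics/s4c.png",cv2.resize(im[170:290,230:390],(800,600),interpolation=cv2.INTER_CUBIC))
E
```

```text
time_s: 11.2
position: [0.5737, -0.1383, 0.105]
eef_rot: [-180.0, -40.0, 79.2]
contact_force: [-0.5, -3.8, 5.1]
finger_gap: 0.0426
grasp_force: 2.4
time_s: 12.2
position: [0.577, -0.1189, 0.1041]
eef_rot: [-179.9, -40.0, 79.2]
contact_force: [0.2, -1.0, -0.2]
finger_gap: 0.0431
grasp_force: 0.0
```

View pics/s4c.png

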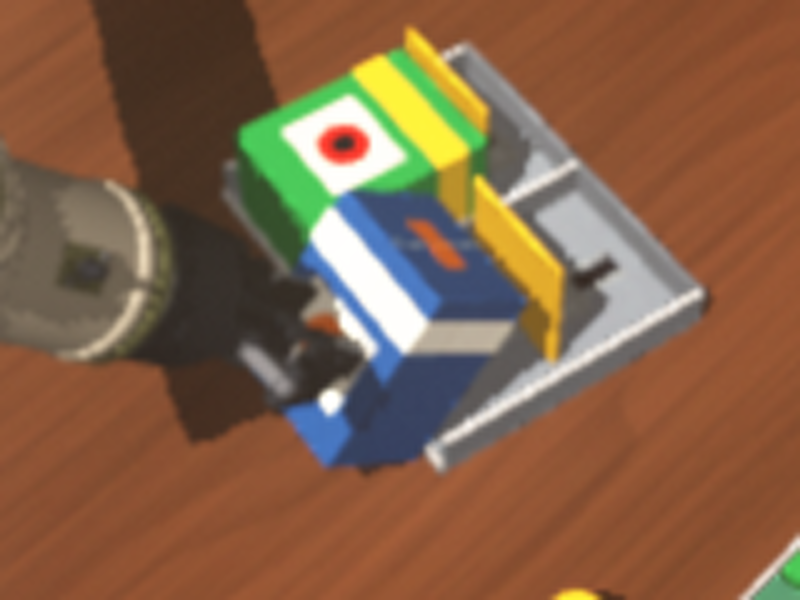

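The scene crop shows the carton tipping over the lip towards the back-stop, with the fingers clear of it. I'll wait, retreat, lower, and measure the lean before pushing.

```bash
python3 -m creep '[{"gripper":0,"linear":[0,0,0],"angular":[0,0,0]},{"gripper":0,"linear":[0,0,0],"angular":[0,0,0]},{"gripper":0,"linear":[-1.15,0,-0.96],"angular":[0,0,0]},{"gripper":0,"linear":[-1.15,0,-0.96],"angular":[0,0,0]},{"gripper":0,"linear":[-1.15,0,-0.96],"angular":[0,0,0]},{"gripper":0,"linear":[-1.15,0,-0.96],"angular":[0,0,0]},{"gripper":0,"linear":[-0.77,0,-0.64],"angular":[0,0,0]}]'
python3 - <<'E'
from h import *
im=capture("top");cv2.imwrite("pics/t5.png",im);c=cam("top");cv2.imwrite("pics/s5.png",capture("scene"))
roi=im[140:240,330:440];hsv=cv2.cvtColor(roi,cv2.COLOR_BGR2HSV)
m=cv2.inRange(hsv,(100,100,60),(125,255,255));n,l,s,ce=cv2.connectedComponentsWithStats(m)
for k in range(1,n):
    if s[k,4]>15:print(s[k],ce[k])
# predicted projections in tray frame of lean poses
u=np.array([.199,.98,0]);v=np.array([-.98,.199,0]);o=np.array([.5865,-.0825,0])
for th in(40,45,52,59,65):
    a=np.radians(th);p=-.009*np.tan(a)
    q=lambda d,h:np.array([p-d*np.cos(a)+h*np.sin(a),d*np.sin(a)+h*np.cos(a)])
    out=[]
    for d,h in((.076,0),(.076,.124),(0,.124)):
        x,z=q(d,h);out.append(proj(c,o+u*x+np.array([0,0,z])).round(1))
    print(th,p.round(3),out)
print(get_obs()["position"])
E
```

```text
time_s: 12.95
position: [0.5638, -0.1906, 0.1041]
eef_rot: [-180.0, -40.0, 79.1]
contact_force: [-0.2, 0.2, -0.8]
finger_gap: 0.0427
grasp_force: 0.0
[ 12  22   9  32 111] [16.10810811 37.33333333]
[ 24  24  32  36 516] [40.54651163 43.44573643]
40 -0.008 [array([393.2, 186. ]), array([371.1, 173.9]), array([351.6, 174.7])]
45 -0.009 [array([392.5, 185.5]), array([367.5, 173.5]), array([349.5, 174.9])]
52 -0.012 [array([391.4, 184.8]), array([362.7, 173.1]), array([347. , 175.4])]
59 -0.015 [array([390.3, 184.2]), array([358.4, 173. ]), array([345.4, 176.2])]
65 -0.019 [array([389.6, 183.8]), array([355.4, 173.1]), array([344.8, 177. ])]
[ 0.56392713 -0.19043625  0.10394517]
```

Run:
```python
import cv2,numpy as np
a=cv2.imread("pics/t5.png")[150:225,330:430];b=cv2.imread("pics/s5.png")[180:280,260:360]
cv2.imwrite("pics/c5.png",np.hstack([cv2.resize(a,(400,300),interpolation=cv2.INTER_CUBIC),cv2.resize(b,(300,300),interpolation=cv2.INTER_CUBIC)]))
```

```text
(no output)
```

View pics/c5.png

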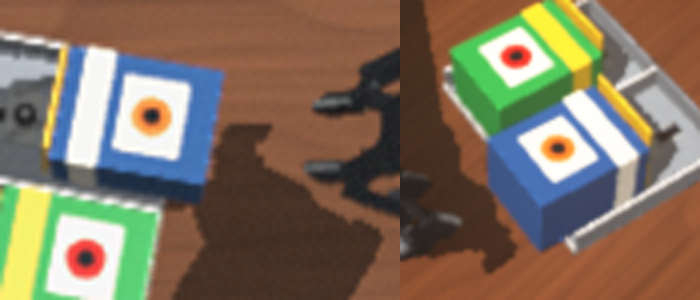

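The composite shows the carton already lying over the lip, with its far end against the back-stop at (65,45)–(45,150) and its near top edge at (222,72)–(200,185). I'll compute its near-end position.

Run:
```python
from h import *
c=cam("top");o=np.array([.5865,-.0825]);u=np.array([.199,.98]);v=np.array([-.98,.199])
for p,z in[((222,72),.085),((200,185),.085),((68,45),.08),((48,155),.08)]:
    P=onz(c,(330+p[0]/4,150+p[1]/4),z)[:2];print(P,(P-o)@u,(P-o)@v)
ob=get_obs();print((ob["position"][:2]-o)@u,(ob["position"][:2]-o)@v)
```

```text
[ 0.62383342 -0.11987516] -0.029198305316053295 -0.044024413235726846
[ 0.53274354 -0.09933626] -0.02719706854100611 0.04933091229997433
[0.64950126 0.00128353] 0.09464511292236005 -0.04506830819050082
[0.55962911 0.01868254] 0.0938115779325229 0.0464687949463311
-0.11026952323039546 0.0006420950266033641
```

```bash
python3 -m creep '[{"gripper":0,"linear":[-1.8,0,2.14],"angular":[0,0,0]},{"gripper":0,"linear":[-1.8,0,2.14],"angular":[0,0,0]},{"gripper":0,"linear":[1.07,0,0.9],"angular":[0,0,0]},{"gripper":0,"linear":[1.07,0,0.9],"angular":[0,0,0]},{"gripper":0,"linear":[1.07,0,0.9],"angular":[0,0,0]},{"gripper":0,"linear":[0.77,0,0.64],"angular":[0,0,0]},{"gripper":0,"linear":[0.2,0,0.17],"angular":[0,0,0]},{"gripper":0,"linear":[0.2,0,0.17],"angular":[0,0,0]},{"gripper":0,"linear":[0.15,0,0.13],"angular":[0,0,0]},{"gripper":0,"linear":[0.15,0,0.13],"angular":[0,0,0]}]'
python3 -m creep '[{"gripper":0,"linear":[0.15,0,0.13],"angular":[0,0,0]},{"gripper":0,"linear":[0.15,0,0.13],"angular":[0,0,0]},{"gripper":0,"linear":[0.15,0,0.13],"angular":[0,0,0]},{"gripper":0,"linear":[0.15,0,0.13],"angular":[0,0,0]},{"gripper":0,"linear":[0.15,0,0.13],"angular":[0,0,0]},{"gripper":0,"linear":[0.15,0,0.13],"angular":[0,0,0]}]'
```

```text
time_s: 14.05
position: [0.5757, -0.1286, 0.0483]
eef_rot: [-180.0, -40.0, 79.2]
contact_force: [0.1, -0.7, -0.2]
finger_gap: 0.0427
grasp_force: 0.0
time_s: 14.65
position: [0.578, -0.118, 0.0478]
eef_rot: [180.0, -39.9, 79.1]
contact_force: [-1.4, -5.4, -0.0]
finger_gap: 0.0429
grasp_force: 2.9
```

```bash
python3 -m creep '[{"gripper":0,"linear":[0.15,0,0.13],"angular":[0,0,0]},{"gripper":0,"linear":[0.15,0,0.13],"angular":[0,0,0]},{"gripper":0,"linear":[0.15,0,0.13],"angular":[0,0,0]},{"gripper":0,"linear":[0.15,0,0.13],"angular":[0,0,0]}]'
python3 -m creep '[{"gripper":0,"linear":[0.15,0,0.13],"angular":[0,0,0]},{"gripper":0,"linear":[0.15,0,0.13],"angular":[0,0,0]},{"gripper":0,"linear":[0.15,0,0.13],"angular":[0,0,0]},{"gripper":0,"linear":[0.15,0,0.13],"angular":[0,0,0]}]'
```

```text
time_s: 15.05
position: [0.5793, -0.1102, 0.0474]
eef_rot: [-180.0, -39.9, 79.1]
contact_force: [-0.1, -4.9, -2.2]
finger_gap: 0.0425
grasp_force: 2.7
time_s: 15.45
position: [0.5807, -0.1024, 0.0471]
eef_rot: [-180.0, -39.9, 79.1]
contact_force: [-1.1, -4.8, -2.6]
finger_gap: 0.0427
grasp_force: 2.7
```

```bash
python3 -m creep '[{"gripper":0,"linear":[0.08,0,0.065],"angular":[0,0,0]},{"gripper":0,"linear":[0.08,0,0.065],"angular":[0,0,0]},{"gripper":0,"linear":[0.08,0,0.065],"angular":[0,0,0]},{"gripper":0,"linear":[0.08,0,0.065],"angular":[0,0,0]},{"gripper":0,"linear":[0.08,0,0.065],"angular":[0,0,0]}]'
python3 -m creep '[{"gripper":0,"linear":[0.08,0,0.065],"angular":[0,0,0]},{"gripper":0,"linear":[0.08,0,0.065],"angular":[0,0,0]},{"gripper":0,"linear":[0.08,0,0.065],"angular":[0,0,0]},{"gripper":0,"linear":[0.08,0,0.065],"angular":[0,0,0]}]'
```

```text
time_s: 15.95
position: [0.5817, -0.0974, 0.0472]
eef_rot: [-180.0, -39.9, 79.1]
contact_force: [-1.6, -6.1, -2.1]
finger_gap: 0.0428
grasp_force: 2.6
time_s: 16.35
position: [0.5824, -0.0933, 0.0473]
eef_rot: [-180.0, -39.9, 79.1]
contact_force: [0.0, -5.7, -2.0]
finger_gap: 0.0425
grasp_force: 2.6
```

```bash
python3 -m creep '[{"gripper":0,"linear":[0.08,0,0.065],"angular":[0,0,0]},{"gripper":0,"linear":[0.08,0,0.065],"angular":[0,0,0]},{"gripper":0,"linear":[0.08,0,0.065],"angular":[0,0,0]}]'
```

```text
time_s: 16.65
position: [0.583, -0.0903, 0.0473]
eef_rot: [-180.0, -39.9, 79.1]
contact_force: [-0.6, -5.5, -2.0]
finger_gap: 0.0426
grasp_force: 2.6
```

```bash
python3 -m creep '[{"gripper":0,"linear":[0.08,0,0.065],"angular":[0,0,0]},{"gripper":0,"linear":[0.08,0,0.065],"angular":[0,0,0]}]'
```

```text
time_s: 16.85
position: [0.5834, -0.0883, 0.0474]
eef_rot: [-180.0, -39.9, 79.1]
contact_force: [-1.1, -4.8, -1.4]
finger_gap: 0.0427
grasp_force: 2.6
```

```bash
python3 -m creep '[{"gripper":0,"linear":[0.08,0,0.065],"angular":[0,0,0]},{"gripper":0,"linear":[0.08,0,0.065],"angular":[0,0,0]}]'
```

```text
time_s: 17.05
position: [0.5838, -0.0872, 0.0471]
eef_rot: [-180.0, -39.8, 79.0]
contact_force: [-1.6, -10.2, -3.8]
finger_gap: 0.0425
grasp_force: 4.9
```

```bash
python3 -m creep '[{"gripper":0,"linear":[0.08,0,0.065],"angular":[0,0,0]},{"gripper":0,"linear":[0.08,0,0.065],"angular":[0,0,0]}]'
```

```text
time_s: 17.25
position: [0.584, -0.0869, 0.0466]
eef_rot: [-180.0, -39.7, 78.9]
contact_force: [-3.2, -14.2, -5.4]
finger_gap: 0.0427
grasp_force: 7.3
```

The stop is solid, at about 15 N with the end roughly 9 mm past the lip. Backing off.

```bash
python3 -m creep '[{"gripper":0,"linear":[-0.08,0,-0.065],"angular":[0,0,0]},{"gripper":0,"linear":[-0.23,0,-0.19],"angular":[0,0,0]},{"gripper":0,"linear":[-0.77,0,-0.64],"angular":[0,0,0]},{"gripper":0,"linear":[-1.15,0,-0.96],"angular":[0,0,0]},{"gripper":0,"linear":[-1.15,0,-0.96],"angular":[0,0,0]},{"gripper":0,"linear":[-1.15,0,-0.96],"angular":[0,0,0]},{"gripper":0,"linear":[-1.15,0,-0.96],"angular":[0,0,0]},{"gripper":0,"linear":[1.93,0,-2.3],"angular":[0,0,0]},{"gripper":0,"linear":[1.93,0,-2.3],"angular":[0,0,0]},{"gripper":0,"linear":[1.93,0,-2.3],"angular":[0,0,0]},{"gripper":0,"linear":[1.93,0,-2.3],"angular":[0,0,0]},{"gripper":0,"linear":[0,0,0],"angular":[0,0,0]}]'
python3 - <<'E'
from h import *
o=np.array([.5865,-.0825]);u=np.array([.199,.98]);v=np.array([-.98,.199])
for n in("top","wrist"):
    ob=get_obs();im=capture(n);cv2.imwrite(f"pics/{n}6.png",im);c=cam(n,ob)
    hsv=cv2.cvtColor(im,cv2.COLOR_BGR2HSV)
    m=cv2.inRange(hsv,(100,120,100),(122,255,255))|cv2.inRange(hsv,(0,0,170),(180,60,255))
    # keep blue only, lying face region at z=.08
    Z=.08;b=cv2.inRange(hsv,(100,120,90),(122,255,255))
    ys,xs=np.nonzero(b);P=np.array([onz(c,(x,y),Z)[:2] for x,y in zip(xs,ys)])-o;a=P@u;l=P@v
    k=(abs(l)<.056)&(a>-.08)&(a<.2)
    for lo in np.arange(-.05,.05,.01):
        q=k&(l>=lo)&(l<lo+.01)
        if q.sum()>3:print(n,lo.round(3),np.percentile(a[q],[0,2,98,100]).round(4))
E
```

```text
time_s: 18.45
position: [0.5722, -0.1565, 0.1723]
eef_rot: [179.6, -39.9, 79.5]
contact_force: [0.3, -0.4, 0.5]
finger_gap: 0.0429
grasp_force: 0.0
top -0.05 [0.01   0.0121 0.1241 0.1262]
top -0.04 [0.0083 0.0091 0.1247 0.1256]
top -0.03 [0.0072 0.0076 0.127  0.1275]
top -0.02 [0.0081 0.0085 0.1263 0.1275]
top -0.01 [0.007  0.0074 0.1265 0.1269]
top 0.0 [0.0079 0.0083 0.1271 0.1276]
top 0.01 [0.0063 0.0067 0.1259 0.1263]
top 0.02 [0.0077 0.0081 0.1266 0.127 ]
top 0.03 [0.0061 0.0069 0.1255 0.1277]
top 0.04 [0.0075 0.0084 0.1261 0.127 ]
wrist -0.05 [-0.0004  0.0032  0.128   0.1306]
wrist -0.04 [-0.0177 -0.0135  0.1267  0.1305]
wrist -0.03 [-0.0178 -0.0169  0.1277  0.1291]
wrist -0.02 [-0.0179 -0.0162  0.1289  0.1302]
wrist -0.01 [-0.0061 -0.0052  0.1287  0.1301]
wrist 0.0 [-0.0055 -0.0037  0.1286  0.1299]
wrist 0.01 [-0.0064 -0.0047  0.1284  0.1297]
wrist 0.02 [-0.0056 -0.0022  0.1283  0.1296]
wrist 0.03 [-0.0014  0.0021  0.128   0.1294]
wrist 0.04 [0.0011 0.0037 0.1267 0.1293]
```

```bash
python3 -c "
from cell import *
print(job_done())"
```

```text
the job is handed in; nothing more can be done
None
```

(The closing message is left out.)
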